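# Set up a seed scarifying jig and hold its sprung plunger open

## Task

Stand the flat file edgewise in the slot of the seed scarifying jig, right down on the base with its grip at the open end, and let go of it. Then pull the jig's sprung plunger rod out by its upright grip until the black ring mark stands at the barrel's mouth, and finish while still holding it steadily there. Leave the file seated and the other things on the bench where they are.

Things in the scene. Friction and masses are not known exactly. Their poses are not given: they have to be found in the camera images.
- jig: Seed scarifying jig, fixed, grey base, aluminium walls. Origin on the bench under the rod axis; z up. 12 mm base: strip x -125..+70, y -106..-44 mm with the file slot (slot), and tongue x -32..+32, y -45..+67 mm. Dark steel barrel, 22 mm across, along jig y at x 0, height 30 mm, y +5..+65 mm (27 mm collar at the mouth); the plunger rod is pulled out of it along jig +y.
- rod (a joint): Pull-out of the telescoping plunger rod (m): 0 = home, grows as it is pulled along jig +y, end of travel 0.065. At 0.050 the ring mark is at the barrel's mouth. An inner spring draws it home: about 4 N at home, plus 130 N/m, about 10.5 N at the mark; it springs back if let go.
- rod_grip (a point): Grasp point of the rod's upright grip: a black plastic block, 30 mm along jig x, 16 mm along jig y, 20 to 92 mm above the bench, at the rod's outer end. Point on its centre line, 72 mm above the bench; moves with the rod (home: jig x 0, y +113 mm). The 10 mm rod lies below at height 30 mm; at home 40 mm are free between grip and barrel mouth. Axes as the jig's.
- ring_mark (a point): Black ring on the rod, 3 mm wide, 13 mm across: the length mark. This point is on the rod's axis at the ring's middle. With the rod home it is hidden 50 mm inside the barrel. Axes as the jig's.
- barrel_mouth (a point): Centre of the barrel's open end (jig x 0, y +65, z 30 mm), where the rod comes out. Axes as the jig's.
- slot (a point): Middle of the slot floor: jig x 0, y -75 mm, 12 mm above the bench. Axes as the jig's; slot along x, 8 mm wide, open above. Walls 8 mm thick, 20 mm tall, x -35..+35 mm, with a 24 mm window in the middle; lips flare to 20 mm wide at 43 mm above the bench. End stop 26 mm tall at x +61 mm; the -x end is open and the base goes on there under the file's grip.
- file: Flat seed file, 170 mm, standing on edge: steel blade 100 long, 4 thick, 36 mm tall; grey plastic grip 70 long, 24 wide, 36 mm tall, flush with it above and below. 50 to 95 g. Origin: centre of the grip's underside; x along the blade (grip -35..+35, blade +35..+135 mm), z up. Seated it rests on the base, origin 12 mm above the bench, near jig x -85, y -75 mm.
- blade_mid (a point): Middle of the blade's lower edge, 85 mm along x from the file's origin. Seated, it lies near slot (within about 20 mm along the slot). Axes as the file's.
- sanding_block: Bystander: green and black sanding block 95 x 45 x 30 mm; origin centre of underside.
- box_stack: Bystander: stack of three clear seed boxes, 114 x 114 x 93 mm; origin centre of underside.
- flask: Bystander: conical glass flask, 92 mm across, 130 mm tall; origin centre of underside.
- seed_box: Bystander: clear lidded box of dark seeds, 114 x 114 x 31 mm; origin centre of underside.
- tweezers: Bystander: steel tweezers about 155 mm long, 9 mm tall, lying along their x; origin near the middle.
- wood_strip: Bystander: flat wooden strip 160 x 18 x 5 mm, lying along its x; origin centre of underside.
- brush: Bystander: small brush about 160 mm long lying along its x.
Mind the look-alikes: they are no part of the job. Leave any yellow look-alike of the file alone.

How it is judged:
On the way, in this order (a step that is already met when the one before it is completed fails the run):
1. the file stands seated in the slot, let go and at rest, with the rod still home (z of file in the frame of jig between 0.008 and 0.016 m and x of blade_mid in the frame of slot between -0.022 and 0.022 m and y of blade_mid in the frame of slot between -0.006 and 0.006 m and angle between the x axis of file and the x axis of jig, either way round below 0.1 rad and contact force between the fingers and file below 0.1 N and linear speed of file below 0.02 m/s and value of joint rod below 0.01 m), for 0.2 s.
2. the rod is pulled out to its length mark and held steadily by the gripper (value of joint rod between 0.046 and 0.054 m and velocity of joint rod between -0.01 and 0.01 m/s and contact force between the fingers and jig above 3 N and z of file in the frame of jig between 0.008 and 0.016 m and x of blade_mid in the frame of slot between -0.022 and 0.022 m and y of blade_mid in the frame of slot between -0.006 and 0.006 m and angle between the x axis of file and the x axis of jig, either way round below 0.1 rad), for 0.8 s.
At the end, for the whole second after the job is handed in: Gripper holds the rod still (over 3 N finger contact), ring mark within 4 mm of the barrel mouth; file on the base in the slot (height within 4 mm, blade middle within 22 mm along, 6 mm across, 0.1 rad), at rest, not touched by the fingers (all of step 2 and contact force between the fingers and file below 0.1 N and linear speed of file below 0.02 m/s); the arm keeps its last pose, push and grip.
It fails at once if a bystander is pushed away by more than 30 mm (distance of any of sanding_block, box_stack, flask, seed_box, tweezers, wood_strip, brush from where it was at the start of the episode above 0.03 m).
It fails at once if a bystander is tipped over (angle between any of sanding_block, box_stack, flask, seed_box, tweezers, wood_strip's own z axis and vertical above 0.5 rad).
It also fails if it takes over 54 s, if anything falls off the work surface, if the arm or the gripper's body presses on something with over 40 N, if the wrist force passes 120 N, or if a joint passes its speed limit or range.

## Robot

A 6-joint arm with a two-finger parallel gripper is mounted at the origin on the work surface. World frame = base frame: x ahead of the robot, y to its left, z up, the work surface at z = 0. Lengths are in m, angles in rad, forces in N, time in s.
With the tool pointing down it reaches from about 0.35 to 0.975 m from the base axis. Payload 4.9 kg.
Tool frame: the origin (TCP) lies on the centre line of the jaws, within the pads' length; the fingertips stand manip.tcp_to_tips ahead of it and the grasp point (between the pads) is the TCP (manip.tcp_to_tips is the distance from the TCP to the fingertips, in m); y points along the fingers, z is the direction in which the jaws open and shut, and the axes are right-handed (so a half turn about y gives the same grasp; the last joint's range is limited). The gripper opens to 85 mm and grips with 20 to 120 N. Pads are 22 mm wide; open, the fingers measure 114 mm over their backs; the gripper's body (76 mm by 85 mm) begins 54 mm behind the grasp point. The pads swing forward as they close: fully open they stand 13 mm farther back than shut.
Start: joints at [1.188, 0.053, 1.613, -0, 1.476, -0.119], TCP at [0.163, 0.603, 0.213] pointing down, gripper open.
Joint ranges: [-3.01, 3.01], [-1.01, 2.22], [0.06, 2.58], [-1.02, 4.17], [0.09, 2.62], [-3.14, 3.14]. Speed limits (rad/s): [2.57, 2.57, 3.14, 3.14, 3.14, 3.14].

## Interface

Orientations are given as a unit quaternion [w, x, y, z].
In Python, from plant import manip gives the robot as it stands.
- The arm moves only by the tool apply_moves, never from a script. Its argument "moves" is a list of rows, each a list of 7 numbers: the gripper's target within -1 to 1 (shut at 1, half-way at 0, fully open at -1), then the shift along the tool's x, y, z in mm, then the turn, a rotation vector about the tool's x, y, z in degrees. A call has 1 to 20 rows; each row shifts and turns the commanded pose from where the row before left it, along the tool's axes as they then stand; what a row does not reach is not made up. A row lasts 1/10 s, in which the tool goes at most 50 mm and 8.59 degrees, less where a joint would pass 70% of its speed; a pose out of reach is approached as far as the arm can. A call with a gripper value outside its range is refused whole. The fingers move at their own pace and stop on an object; the grip force is fixed at half the most. Time passes only in rows, so rows that do not move let the fingers close. It gives the time, the measured TCP pose, the force and the opening at its end, in the units of the state.
- manip.state(): the state, without advancing time (a new reading comes with each control period).
- manip.grab_frame(name): name is "side" or "top" or "wrist"; returns the picture (420x560x3 uint8, blue, green, red); there is no depth.
- manip.calibration(name): a dict with "mtx" (3x3 intrinsics, pixels), "T" (4x4, takes a point from camera to world coordinates); the wrist camera has in their place "T_tool_cam" (4x4, takes a point from camera to tool coordinates, whose origin is the TCP and whose axes are the tool frame's). Camera axes: x right, y down, z forward; pixel columns grow to the right and rows downward; lengths in m; the calibration is good to about 2 mm. A picture is of the moment at which its call begins: read the wrist's pose just before it. calibration takes no time and is no camera call.
- manip.job_done(): hands the job in, once; it reports no verdict.
The state is a dict: "time": time; "joint_pos": joint angles; "joint_vel": joint speeds; "joint_efforts": joint torques, N m; "tool_pos": TCP position; "tool_rot": TCP orientation; "contact_force": force on the tool from outside, world axes, zero at the start; "ft_torque": the same for the moment, N m; "gripper_width": opening from 0.0 (shut) to 1.0 (fully open).
Only numpy, scipy, OpenCV 4.12 (cv2) and the standard library are available. Lean on these libraries where they do the work, as an engineer would, in place of code of your own. Each camera call takes 0.05 s, during which the arm holds its last target. There are 200 camera calls.

## Working session

There is one attempt and no reset: what is moved stays moved. The work goes in short steps, Python scripts to look and compute and a tool call to move; the robot and the scene stay as the last step left them, time stands still between calls to the robot, and variables do not carry over. Pictures are saved under pics/ and viewed, about 8 in all and at most 12, crops included, and the job is handed in when it is done.

Besides the shell and the picture viewer there is one more tool, called after ">>>" as name(argument=value, ...), one argument or row to a line, values as JSON. apply_moves: Moves the arm, as the interface text tells. Its arguments: {"type":"object","properties":{"moves":{"type":"array","items":{"type":"array","items":{"type":"number"}}}},"required":["moves"]}

```bash
mkdir -p pics; ls
python3 - <<'E'
from plant import manip
import cv2,numpy as np
np.set_printoptions(precision=4,suppress=True)
for n in("side","top"):
    cv2.imwrite(f"pics/{n}0.png",manip.grab_frame(n)); c=manip.calibration(n); print(n,c["mtx"],c["T"])
print(manip.calibration("wrist")); print(manip.state()); print(manip.tcp_to_tips)
E
```

```text
pics
side [[475.2967   0.     281.855 ]
 [  0.     475.2967 216.6862]
 [  0.       0.       1.    ]] [[-0.9977 -0.0538  0.0409  0.4898]
 [-0.0671  0.7197 -0.6911  0.8637]
 [ 0.0078 -0.6922 -0.7216  1.0181]
 [ 0.      0.      0.      1.    ]]
top [[545.1506   0.     292.9233]
 [  0.     545.1506 209.3163]
 [  0.       0.       1.    ]] [[-0.0265 -0.9973  0.0679  0.4005]
 [-0.9996  0.0264 -0.0026 -0.0041]
 [ 0.0008 -0.068  -0.9977  1.8727]
 [ 0.      0.      0.      1.    ]]
{'mtx': array([[313.093 ,   0.    , 282.3423],
       [  0.    , 313.093 , 209.2428],
       [  0.    ,   0.    ,   1.    ]]), 'T_tool_cam': array([[-0.0004,  0.9478,  0.3188, -0.0822],
       [-0.0002, -0.3188,  0.9478, -0.1616],
       [ 1.    ,  0.0004,  0.0004,  0.0017],
       [ 0.    ,  0.    ,  0.    ,  1.    ]])}
{'time': 0.1, 'joint_pos': array([ 1.188 ,  0.0533,  1.6141, -0.    ,  1.476 , -0.119 ]), 'joint_vel': array([ 0.0014,  0.0001, -0.0037,  0.0004, -0.0023, -0.0013]), 'joint_efforts': array([  0.0005, -39.4909, -37.1361,  -0.    ,   0.004 ,   0.    ]), 'tool_pos': array([0.1627, 0.6028, 0.2114]), 'tool_rot': array([-0.7003,  0.7016, -0.0932,  0.0928]), 'contact_force': array([-0.2946, -0.151 , -0.3554]), 'ft_torque': array([ 0.0712,  0.0397, -0.0153]), 'gripper_width': 0.9983638582477757}
0.019
```

View pics/top0.png

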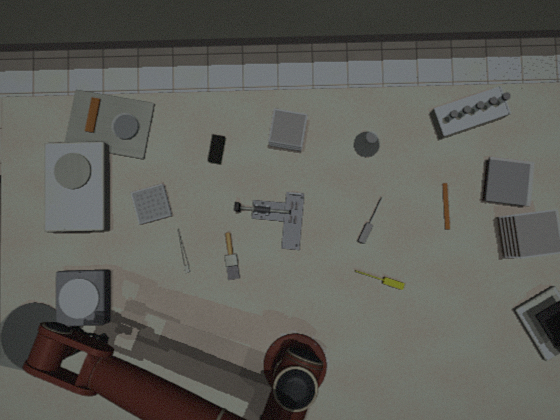

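View pics/side0.png

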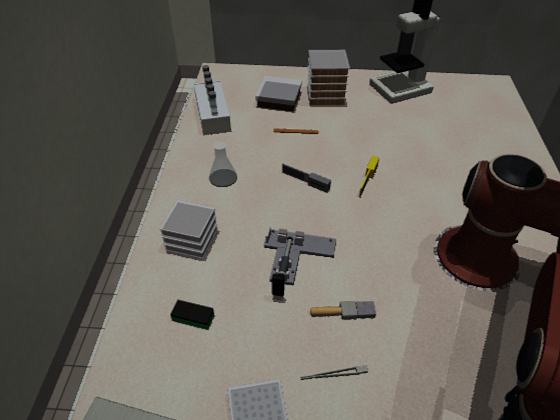

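The top view (image up = world +x, left = +y) shows the jig at about (290,218), with its rod grip at (238,208). There are four things that could be the file:
- The grey file at (370,220), with its grip at (364,232) and blade tip at (380,197).
- The yellow look-alike at (393,282).
- The wood strip at (446,206).
- The tweezers at (183,250).

By the description I choose the grey one, and I'll check it in a close crop.

```bash
cat > h.py <<'E'
import cv2,numpy as np
from plant import manip
from scipy.spatial.transform import Rotation as R
np.set_printoptions(precision=4,suppress=True)
def Tw(st=None):
    st=st or manip.state(); q=st["tool_rot"]; T=np.eye(4)
    T[:3,:3]=R.from_quat(q,scalar_first=True).as_matrix(); T[:3,3]=st["tool_pos"]; return T
def cam(n,st=None):
    c=manip.calibration(n)
    return c["mtx"], (c["T"] if n!="wrist" else Tw(st)@c["T_tool_cam"])
def ray(K,T,uv,z):
    uv=np.atleast_2d(np.asarray(uv,float)); d=np.c_[uv,np.ones(len(uv))]@np.linalg.inv(K).T@T[:3,:3].T
    o=T[:3,3]; return o+d*((z-o[2])/d[:,2])[:,None]
def proj(K,T,P):
    P=np.atleast_2d(P); p=(P-T[:3,3])@T[:3,:3]@K.T; return p[:,:2]/p[:,2:]
E
python3 - <<'E'
from h import *
a=cv2.imread("pics/top0.png")[180:260,225:395]; b=cv2.imread("pics/side0.png")[150:300,255:405]
cv2.imwrite("pics/crop1.png",np.vstack([cv2.resize(a,(680,320),interpolation=2),cv2.copyMakeBorder(cv2.resize(b,(270,270),interpolation=2),0,0,0,410,0)]))
K,T=cam("top")
for n,uv,z in [("file grip",(364,232),.036),("tip",(380,197),.036),("ygrip",(393,282),.03),("jig grip",(238,208),.092),("strip a",(293,193),.012),("strip b",(291,249),.012)]: print(n,ray(K,T,uv,z))
t=Tw(); print(t)
E
```

```text
file grip [[ 0.4427 -0.2462  0.036 ]]
tip [[ 0.5595 -0.3045  0.036 ]]
ygrip [[ 0.2725 -0.3384  0.03  ]]
jig grip [[0.5308 0.1709 0.092 ]]
strip a [[ 0.5832 -0.0107  0.012 ]]
strip b [[0.392  0.0011 0.012 ]]
[[ 0.9654 -0.0007  0.2607  0.1627]
 [-0.2607 -0.0017  0.9654  0.6028]
 [-0.0002 -1.     -0.0018  0.2114]
 [ 0.      0.      0.      1.    ]]
```

View pics/crop1.png

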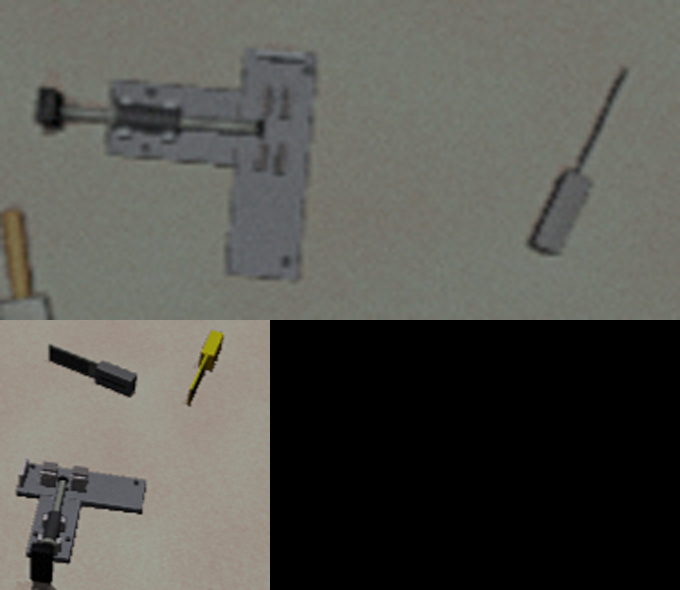

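The crop shows the grey file standing on edge (handle 24 mm wide, thin blade) and the jig lying about along world axes. The yellow look-alike is well apart from both. Next I'll move over the jig to measure it with the wrist camera.

>>> apply_moves(
  moves=[
    [-1,32,0,-34,0,0,0],
    [-1,32,0,-34,0,0,0],
    [-1,32,0,-34,0,0,0],
    [-1,32,0,-34,0,0,0],
    [-1,32,0,-34,0,0,0],
    [-1,32,0,-34,0,0,0],
    [-1,32,0,-34,0,0,0],
    [-1,32,0,-34,0,0,0],
    [-1,32,0,-34,0,0,0],
    [-1,32,0,-34,0,0,0],
    [-1,32,0,-34,0,0,0],
    [-1,32,0,-34,0,0,0],
    [-1,32,0,-34,0,0,0],
    [-1,32,0,-34,0,0,0],
    [-1,0,0,0,0,-6,0],
    [-1,0,0,0,0,-6,0],
    [-1,0,0,0,0,0,0],
    [-1,0,0,0,0,0,0],
  ],
)

```text
time: 1.9
tool_pos: [0.4711, 0.0271, 0.2121]
tool_rot: [0.707, -0.707, 0.02, -0.02]
contact_force: [-0.4, 0.6, 0.2]
gripper_width: 0.999
```

Run:
```python
from h import *
s=manip.state(); f=manip.grab_frame("wrist"); cv2.imwrite("pics/w1.png",f); np.save("w1T.npy",Tw(s)); print(Tw(s),s["time"],s["joint_vel"])
```

```text
[[ 0.9984 -0.0007  0.0564  0.4711]
 [-0.0564  0.0001  0.9984  0.0271]
 [-0.0007 -1.      0.      0.2121]
 [ 0.      0.      0.      1.    ]] 1.9 [ 0.0079 -0.0017 -0.0011 -0.0025 -0.0007 -0.0044]
```

View pics/w1.png

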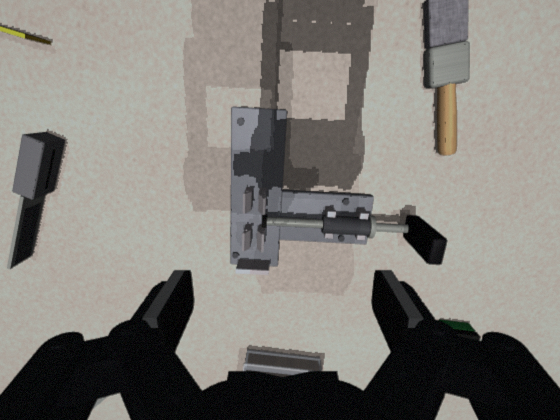

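The wrist view (image right = +y, down = +x) shows these features:
- **Strip:** corners at about (232,107), (286,109) and (231,264).
- **Tongue:** outer corners at about (373,194) and (370,243).
- **Slot walls:** around (255,215).
- **Rod grip:** top face around (430,245).
- **File:** far left, around (35,200).

I'll fit the jig pose and check it on a crop.

Run:
```python
from h import *
f=cv2.imread("pics/w1.png"); g=cv2.cvtColor(f,6)
c=manip.calibration("wrist"); K=c["mtx"]; T=np.load("w1T.npy")@c["T_tool_cam"]
uv=np.array([[232,107],[286,109],[231,264],[373,194],[370,243]],np.float32)
uv=cv2.cornerSubPix(g,uv.copy(),(4,4),(-1,-1),(3,50,.01)); print(uv)
M=np.array([[-125,-106],[-125,-44],[70,-106],[-32,67],[32,67]])/1000.
P=ray(K,T,uv,.012)[:,:2]
a=M-M.mean(0);b=P-P.mean(0); yaw=np.arctan2((a[:,0]*b[:,1]-a[:,1]*b[:,0]).sum(),(a*b).sum())
Rm=np.array([[np.cos(yaw),-np.sin(yaw)],[np.sin(yaw),np.cos(yaw)]]); t=P.mean(0)-Rm@M.mean(0)
print("jig",t,"yaw deg",np.degrees(yaw)); print("resid mm",1000*(M@Rm.T+t-P))
np.save("jig.npy",[*t,yaw])
S=5; x0,y0=215,95
im=cv2.resize(f[y0:y0+185,x0:x0+240],None,fx=3.3,fy=3.2,interpolation=2)
def d(p,col):
    p=np.array(p)/1000.; q=proj(K,T,np.array([*(Rm@p[:2]+t),p[2]]))[0]; cv2.circle(im,(int((q[0]+.5-x0)*3.3),int((q[1]+.5-y0)*3.2)),2,col,-1)
for p in [(-125,-106,12),(-125,-44,12),(70,-106,12),(70,-44,12),(-32,67,12),(32,67,12)]: d(p,(0,255,0))
for x in(-35,-12,12,35):
    for y in(-71,-79): d((x,y,12),(0,0,255))
    for y in(-65,-85): d((x,y,43),(0,255,255))
for x in(-15,15):
    for y in(105,121): d((x,y,92),(255,0,255))
d((0,65,41),(255,255,0))
cv2.imwrite("pics/jc.png",im)
```

```text
[[230.529  106.5944]
 [287.8236 110.8657]
 [231.     264.    ]
 [372.9625 195.433 ]
 [370.     243.    ]]
jig [0.5241 0.0692] yaw deg -5.904082708749919
resid mm [[-0.0426  0.0484]
 [-1.6531 -0.8634]
 [ 1.0916  0.397 ]
 [-0.2542  2.757 ]
 [ 0.8584 -2.3391]]
```

View pics/jc.png

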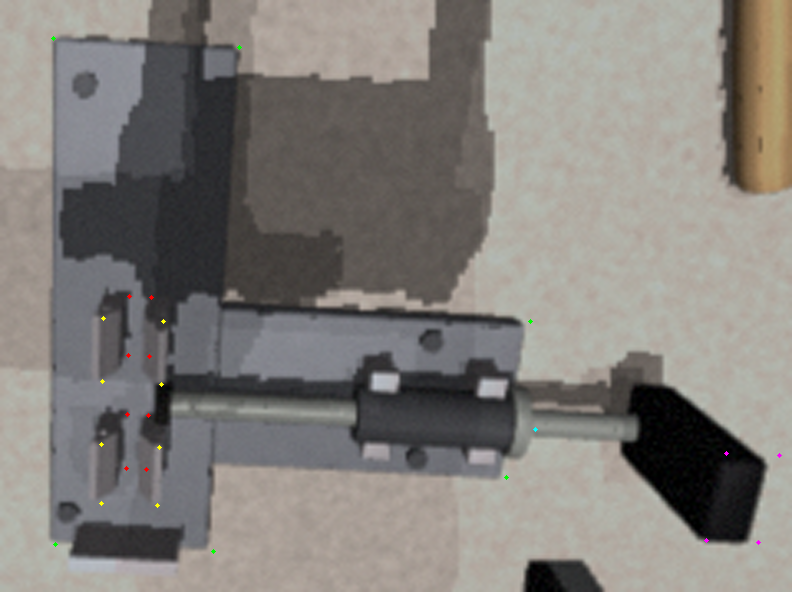

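Run:
```python
from h import *
c=manip.calibration("wrist"); K=c["mtx"]; T=np.load("w1T.npy")@c["T_tool_cam"]
q=np.array([[54,38],[238,46],[52,545],[208,547],[522,320],[500,478]],float); uv=q/[3.3,3.2]+[215,95]-.5
M=np.array([[-125,-106],[-125,-44],[70,-106],[70,-44],[-32,67],[32,67]])/1000.
P=ray(K,T,uv,.012)[:,:2]
a=M-M.mean(0);b=P-P.mean(0); yaw=np.arctan2((a[:,0]*b[:,1]-a[:,1]*b[:,0]).sum(),(a*b).sum())
Rm=np.array([[np.cos(yaw),-np.sin(yaw)],[np.sin(yaw),np.cos(yaw)]]); t=P.mean(0)-Rm@M.mean(0)
print("jig",t,"yaw deg",np.degrees(yaw)); print("resid mm",1000*(M@Rm.T+t-P)); print(np.linalg.norm(P[0]-P[2]),np.linalg.norm(P[0]-P[1]),np.linalg.norm(P[4]-P[5]))
np.save("jig.npy",[*t,yaw])
for n,p in [("slot",(0,-75)),("seat origin",(-85,-75)),("grip",(0,113))]: print(n,Rm@(np.array(p)/1000)+t)
# coarse file from wrist view
u=np.array([[22,133],[13,197],[45,200],[10,266]]); print(ray(K,T,u,.036))
```

```text
jig [0.5237 0.0676] yaw deg -6.243092348639428
resid mm [[-0.8137 -1.2216]
 [-0.105  -0.5648]
 [-1.1297 -0.5407]
 [ 1.2687 -0.0217]
 [ 0.9139  1.6013]
 [-0.1341  0.7476]]
0.19538916841399306 0.06127332270089676 0.06495608173212705
slot [ 0.5156 -0.007 ]
seat origin [0.4311 0.0022]
grip [0.536  0.1799]
[[ 0.403  -0.2414  0.036 ]
 [ 0.4714 -0.274   0.036 ]
 [ 0.4768 -0.2391  0.036 ]
 [ 0.5567 -0.3062  0.036 ]]
```

>>> apply_moves(
  moves=[
    [-1,-4,0,-39,0,0,0],
    [-1,-4,0,-39,0,0,0],
    [-1,-4,0,-39,0,0,0],
    [-1,-4,0,-39,0,0,0],
    [-1,-4,0,-39,0,0,0],
    [-1,-4,0,-39,0,0,0],
    [-1,-4,0,-39,0,0,0],
    [-1,0,0,0,0,7.7,0],
    [-1,0,0,0,0,7.7,0],
    [-1,0,0,0,0,7.7,0],
    [-1,0,0,0,0,0,0],
    [-1,0,0,0,0,0,0],
  ],
)

```text
time: 3.15
tool_pos: [0.4286, -0.2437, 0.2125]
tool_rot: [-0.689, 0.689, -0.159, 0.159]
contact_force: [0.8, -0.3, 0.1]
gripper_width: 0.999
```

Run:
```python
from h import *
s=manip.state(); f=manip.grab_frame("wrist"); cv2.imwrite("pics/w2.png",f); np.save("w2T.npy",Tw(s)); print(Tw(s),s["time"])
```

```text
[[ 0.8984  0.      0.4393  0.4286]
 [-0.4393 -0.      0.8984 -0.2437]
 [ 0.     -1.     -0.      0.2125]
 [ 0.      0.      0.      1.    ]] 3.15
```

View pics/w2.png

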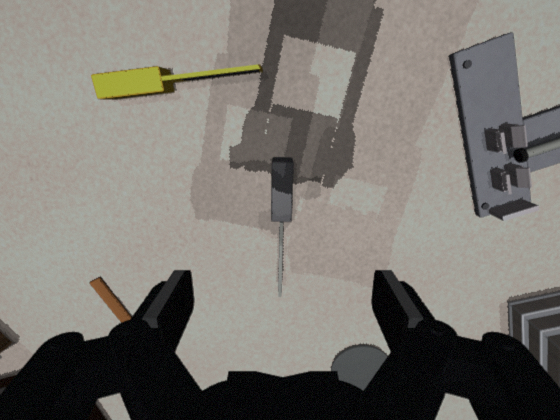

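The file is straight below the jaws: handle top face at about (272..293, 158..221), and blade down to its tip at (280,296). I'll measure it.

Run:
```python
from h import *
f=cv2.imread("pics/w2.png"); c=manip.calibration("wrist"); K=c["mtx"]; A=np.load("w2T.npy"); T=A@c["T_tool_cam"]
hsv=cv2.cvtColor(f,40); 
for v in(170,190,205,212,218,226,240,260,280,292,297): print(v,f[v,262:302].mean(1).astype(int))
u=np.array([[272,158],[293,158],[271,221],[293,221],[280.5,225],[280,296]])
print(ray(K,T,u,.036)); print((ray(K,T,u,.036)-A[:3,3])@A[:3,:3]*1000)
```

```text
170 [104 101  78  81  94  76  70  72  70  57  41  43  51  65  59  58  65  63
  63  62  62  62  56  44  45  42  46  48  49  42  41  43  61  60  70  72
  75  77  93 101]
190 [138 140 143 143 145 144 145 145 135  87  90 105 105  94  72  64  48  44
  46  41  41  44  41  44  43  41  44  43  43  40  70 127 131 140 149 146
 144 144 147 149]
205 [137 140 144 145 144 146 144 144 131  78  87  99 100 100  98  99 100 101
 101 102 100  98 101  99  95 100 100  98  96  80  90 127 133 140 143 144
 158 159 159 157]
212 [129 128 128 124 127 131 128 131 121  68  71  91  91  97 101  97  98 100
 100  95  96  98  96  99  97  99  95  98  92  78 107 129 128 130 142 147
 148 152 151 149]
218 [133 129 129 128 126 124 123 122 118  74  82  87  91  90  92  89  89  88
  86  89  92  89  90  88  87  87  89  83  70  77 122 131 142 156 157 148
 149 148 150 153]
226 [119 122 127 131 131 127 125 128 131 132 128 129 131 133 130 131 127 117
 112 114 106  90 131 133 133 138 155 157 156 148 146 145 147 149 148 150
 151 146 148 147]
240 [157 163 160 161 158 158 157 158 161 158 158 158 161 158 156 145 135 101
 113 108  96 11
[... 391 characters left out ...]
54
 158 163 157 159]
292 [158 159 157 160 158 159 162 160 161 163 163 157 158 160 161 159 144 131
 127 128 157 161 163 166 161 158 161 162 163 162 163 160 161 160 160 157
 155 159 158 156]
297 [160 161 157 162 163 163 161 161 161 162 157 161 159 160 158 159 157 154
 153 158 158 161 162 160 160 157 158 158 162 158 160 160 161 162 162 162
 161 159 159 158]
[[ 0.4001 -0.2402  0.036 ]
 [ 0.41   -0.2198  0.036 ]
 [ 0.4646 -0.2738  0.036 ]
 [ 0.4757 -0.251   0.036 ]
 [ 0.4738 -0.2662  0.036 ]
 [ 0.5595 -0.3089  0.036 ]]
[[-27.2028 176.4946  -9.3808]
 [-27.2122 176.4943  13.2971]
 [ 45.4954 176.4975 -11.2676]
 [ 45.4859 176.4972  14.1188]
 [ 50.445  176.4976  -0.3125]
 [146.1872 176.5014  -1.0772]]
```

>>> apply_moves(
  moves=[
    [-1,25,0,0.5,0,0,0],
    [-1,0,40,0,0,0,0],
    [-1,0,40,0,0,0,0],
    [-1,0,40,0,0,0,0],
    [-1,0,36,0,0,0,0],
    [-1,0,20,0,0,0,0],
    [-1,0,10,0,0,0,0],
    [-1,0,0,0,0,0,0],
    [1,0,0,0,0,0,0],
    [1,0,0,0,0,0,0],
    [1,0,0,0,0,0,0],
    [1,0,0,0,0,0,0],
    [1,0,0,0,0,0,0],
    [1,0,0,0,0,0,0],
    [1,0,0,0,0,0,0],
    [1,0,0,0,0,0,0],
    [1,0,0,0,0,0,0],
    [1,0,0,0,0,0,0],
  ],
)

```text
time: 5.0
tool_pos: [0.4512, -0.2546, 0.0265]
tool_rot: [0.689, -0.689, 0.16, -0.16]
contact_force: [0.5, 0.8, -0.1]
gripper_width: 0.004
```

The jaws shut fully (0.004), so nothing is between them. I'll look.

Run:
```python
from h import *
s=manip.state(); w=manip.grab_frame("wrist"); f=manip.grab_frame("side"); cv2.imwrite("pics/w3.png",np.hstack([cv2.resize(w,(400,300)),cv2.resize(f[120:270,240:440],(400,300))]));print(s["gripper_width"],s["tool_pos"])
```

```text
0.0035076801760947946 [ 0.4512 -0.2546  0.0265]
```

View pics/w3.png

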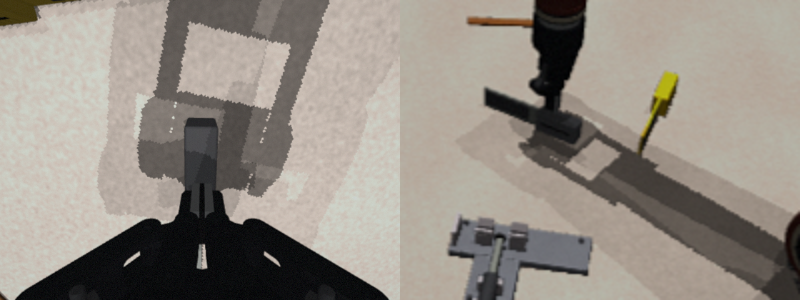

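Run:
```python
from h import *
w=manip.grab_frame("wrist"); f=manip.grab_frame("side"); cv2.imwrite("pics/w4.png",np.hstack([cv2.resize(w[150:350,180:380],(400,400),interpolation=2),cv2.resize(f[140:200,275:345],(400,400),interpolation=2)]))
print(manip.state()["gripper_width"])
```

```text
-0.0034716937094099714
```

View pics/w4.png

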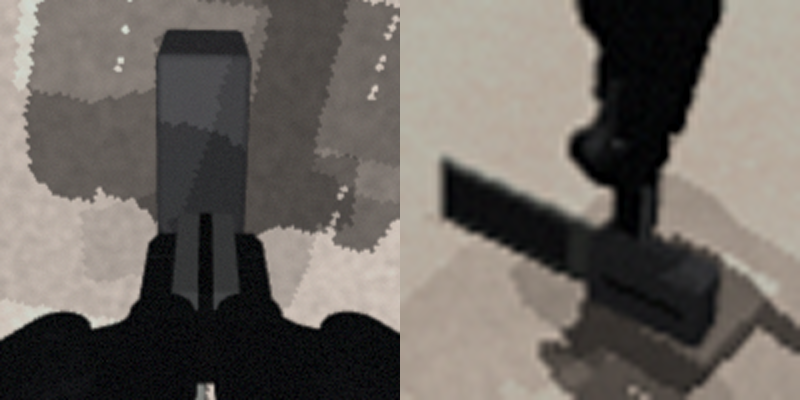

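The fingers end visibly above the handle in both views. I'll check the true fingertip height by casting the side-view ray of the finger's lower end, at about (317,176), to the TCP's vertical plane.

Run:
```python
from h import *
K,T=cam("side"); tp=np.array(manip.state()["tool_pos"])
for dz in(-.019,0,.0235,.05): print(dz,proj(K,T,tp+[0,0,dz]))
K,T=cam("wrist"); A=Tw()
for t in(.019,0,-.0235):
    print(t,[proj(K,T,(A@[x,t,s,1])[:3])[0] for x in(-.011,.011) for s in (-.004,.004)])
for uv in((314,176),(317,176),(320,176)):
    Ks,Ts=cam("side"); d=Ts[:3,:3]@np.linalg.inv(Ks)@[*uv,1]; k=(tp[1]-Ts[1,3])/d[1]; print(uv,Ts[:3,3]+k*d)
```

```text
-0.019 [[315.3264 183.9872]]
0 [[315.6824 179.4814]]
0.0235 [[316.1318 173.7921]]
0.05 [[316.6512 167.217 ]]
0.019 [array([273.0473, 225.7602]), array([285.9585, 225.7645]), array([273.3562, 257.663 ]), array([285.8169, 257.6668])]
0 [array([272.1036, 238.2261]), array([286.3359, 238.2307]), array([272.4791, 272.7906]), array([286.166 , 272.7945])]
-0.0235 [array([270.6305, 257.6849]), array([286.9251, 257.6899]), array([271.1222, 296.1904]), array([286.7059, 296.1944])]
(314, 176) [ 0.4572 -0.2546  0.0405]
(317, 176) [ 0.448  -0.2546  0.0411]
(320, 176) [ 0.4387 -0.2546  0.0417]
```

Both views agree on this. The open fingers in w2, where nothing hid them, put their tips about 33 mm behind the reported TCP, and shut about 23 mm behind it. So the real fingers stand about 42 mm higher than tcp_to_tips says, and the jaws shut above the file. I'll open, go 36 mm lower while watching the force, and try again.

>>> apply_moves(
  moves=[
    [-1,0,0,0,0,0,0],
    [-1,0,0,0,0,0,0],
    [-1,0,0,0,0,0,0],
    [-1,0,0,0,0,0,0],
    [-1,0,0,0,0,0,0],
    [-1,0,0,0,0,0,0],
    [-1,0,0,0,0,0,0],
    [-1,0,0,0,0,0,0],
    [-1,0,8,0,0,0,0],
    [-1,0,8,0,0,0,0],
    [-1,0,8,0,0,0,0],
    [-1,0,6,0,0,0,0],
    [-1,0,6,0,0,0,0],
    [-1,0,0,0,0,0,0],
  ],
)

```text
time: 6.6
tool_pos: [0.4504, -0.2541, -0.0108]
tool_rot: [0.689, -0.688, 0.161, -0.16]
contact_force: [-0.1, -0.1, -0.1]
gripper_width: 1.0
```

The TCP reads −11 mm with no contact, which confirms it. Closing now.

>>> apply_moves(
  moves=[
    [1,0,0,0,0,0,0],
    [1,0,0,0,0,0,0],
    [1,0,0,0,0,0,0],
    [1,0,0,0,0,0,0],
    [1,0,0,0,0,0,0],
    [1,0,0,0,0,0,0],
    [1,0,0,0,0,0,0],
    [1,0,0,0,0,0,0],
    [1,0,0,0,0,0,0],
  ],
)

```text
time: 7.5
tool_pos: [0.4516, -0.255, -0.0089]
tool_rot: [-0.689, 0.689, -0.16, 0.161]
contact_force: [-0.5, -0.6, 5.2]
gripper_width: 0.269
```

>>> apply_moves(
  moves=[
    [1,0,-20,0,0,0,0],
    [1,0,-40,0,0,0,0],
    [1,0,-40,0,0,0,0],
    [1,0,0,0,0,-7,0],
    [1,0,0,0,0,-7,0],
    [1,0,0,0,0,-6,0],
    [1,0,0,0,0,0,0],
    [1,0,0,0,0,0,0],
  ],
)

```text
time: 8.3
tool_pos: [0.4507, -0.2542, 0.0896]
tool_rot: [0.706, -0.706, 0.04, -0.039]
contact_force: [0.4, -0.2, -1.0]
gripper_width: 0.27
```

Run:
```python
from h import *
s=manip.state(); w=manip.grab_frame("wrist"); f=manip.grab_frame("side"); cv2.imwrite("pics/w5w.png",w); np.save("w5T.npy",Tw(s))
cv2.imwrite("pics/w5.png",np.hstack([cv2.resize(w[120:400,140:420],(500,500),interpolation=2),cv2.resize(f[100:220,270:340],(292,500),interpolation=2)]))
print(Tw(s),s["gripper_width"],s["contact_force"],s["time"])
```

```text
[[ 0.9939 -0.0013  0.1103  0.4507]
 [-0.1103  0.001   0.9939 -0.2542]
 [-0.0014 -1.      0.0008  0.0896]
 [ 0.      0.      0.      1.    ]] 0.26978512023579854 [ 0.3759 -0.2196 -0.969 ] 8.3
```

View pics/w5.png

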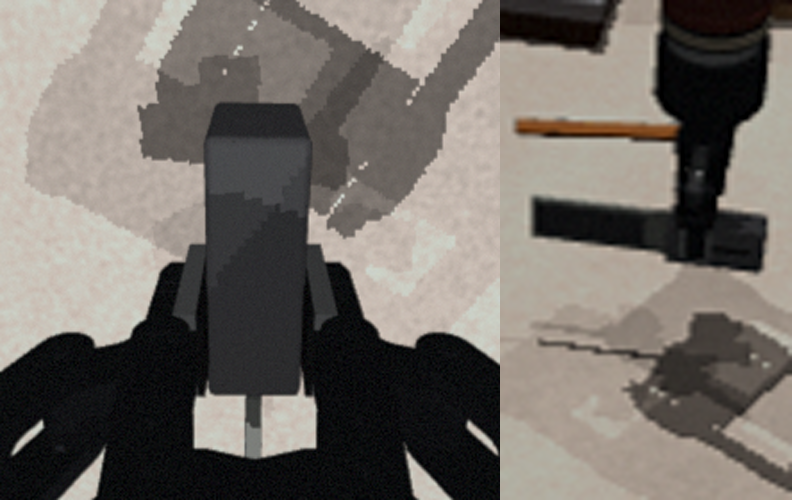

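The file is held by its handle (opening 0.27 ≈ 23 mm). Its handle runs from tool x −45 to +26 mm, so its origin is about 11 mm behind the TCP. I'll cross-check the jig pose with the top camera before inserting.

Run:
```python
from h import *
K,T=cam("top")
uv=np.array([[247,50],[316,55],[228,273],[298,279],[111,80],[106,154]],float)/4+[225,180]-.375
M=np.array([[70,-44],[70,-106],[-125,-44],[-125,-106],[32,67],[-32,67]])/1000.
P=ray(K,T,uv,.012)[:,:2]
a=M-M.mean(0);b=P-P.mean(0); yaw=np.arctan2((a[:,0]*b[:,1]-a[:,1]*b[:,0]).sum(),(a*b).sum())
Rm=np.array([[np.cos(yaw),-np.sin(yaw)],[np.sin(yaw),np.cos(yaw)]]); t=P.mean(0)-Rm@M.mean(0)
print("jig",t,np.degrees(yaw),"slot",Rm@[0,-.075]+t); print(1000*(M@Rm.T+t-P))
# blade piece and grip centre in tool, at top plane tool y=-.045
c=manip.calibration("wrist"); A=np.load("w5T.npy"); Tc=c["T_tool_cam"]; 
u=np.array([[207,137],[309,137],[213,393],[302,393],[245,440],[262,440]])/1.786+[140,120]-.25
d=np.c_[u,np.ones(6)]@np.linalg.inv(c["mtx"]).T@Tc[:3,:3].T
for h in(-.045,-.037): print(h,1000*(Tc[:3,3]+d*((h-Tc[1,3])/d[:,1])[:,None]))
```

```text
jig [0.5245 0.0646] -6.323942349282772 slot [ 0.5162 -0.0099]
[[ 2.3936  1.2862]
 [ 1.4317 -1.3352]
 [-1.2508  1.6943]
 [-1.407  -0.5061]
 [-0.4353 -1.2779]
 [-0.732   0.1387]]
-0.045 [[-47.9368 -45.      -8.5514]
 [-47.9452 -45.      13.5874]
 [ 20.2517 -45.      -8.8387]
 [ 20.2464 -45.      13.9392]
 [ 35.5139 -45.      -0.7265]
 [ 35.513  -45.       3.7723]]
-0.037 [[-45.6039 -37.      -9.2582]
 [-45.6128 -37.      14.3994]
 [ 27.2626 -37.      -9.5652]
 [ 27.2569 -37.      14.7753]
 [ 43.5718 -37.      -0.8964]
 [ 43.5708 -37.       3.911 ]]
```

The two views agree on the yaw (−6.3°) and put the slot y at −7 and −10 mm. The wrist camera sees the centred handle about 2 mm to +y, so I'll aim at y −8.5 mm. I'll carry the file over and stop above the lips.

>>> apply_moves(
  moves=[
    [1,-6,0,42,0,0,0],
    [1,-6,0,42,0,0,0],
    [1,-6,0,42,0,0,0],
    [1,-6,0,42,0,0,0],
    [1,-6,0,42,0,0,0],
    [1,-6,0,42,0,0,0],
    [1,0,0,0,0,0,0],
    [1,0,20,0,0,0,0],
    [1,0,20,0,0,0,0],
    [1,0,0,0,0,0,0],
    [1,0,0,0,0,0,0],
  ],
)

```text
time: 9.5
tool_pos: [0.4425, -0.0008, 0.0504]
tool_rot: [-0.706, 0.706, -0.039, 0.038]
contact_force: [-0.1, 0.4, 0.5]
gripper_width: 0.273
```

Run:
```python
from h import *
s=manip.state(); t=manip.grab_frame("top"); f=manip.grab_frame("side"); w=manip.grab_frame("wrist")
cv2.imwrite("pics/w6.png",np.hstack([cv2.resize(f[215:305,255:345],(400,400),interpolation=2),cv2.resize(t[170:260,230:320],(390,400),interpolation=2)]))
print(Tw(s),s["gripper_width"],s["contact_force"],s["time"])
```

```text
[[ 0.994  -0.001   0.1094  0.4425]
 [-0.1094 -0.      0.994  -0.0008]
 [-0.001  -1.     -0.0001  0.0504]
 [ 0.      0.      0.      1.    ]] 0.2726156931020408 [-0.1029  0.4017  0.4908] 9.5
```

View pics/w6.png

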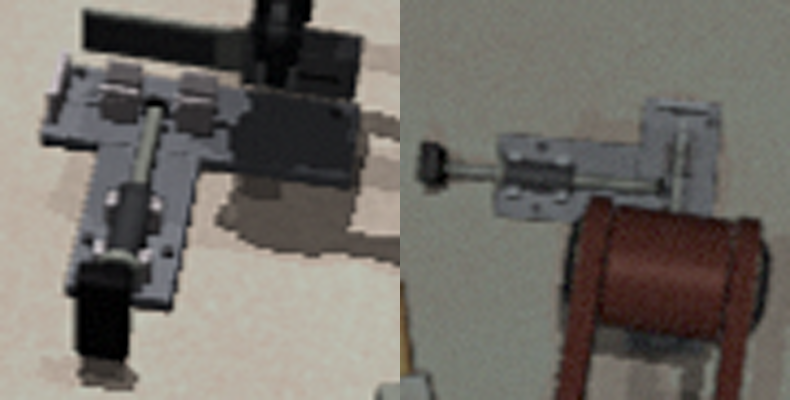

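In the top view the blade, at about (683,125)–(676,200), lies between the two wall pairs and parallel to them. I'll descend while watching the force.

>>> apply_moves(
  moves=[
    [1,0,8,0,0,0,0],
    [1,0,8,0,0,0,0],
    [1,0,6,0,0,0,0],
    [1,0,4,0,0,0,0],
    [1,0,4,0,0,0,0],
    [1,0,0,0,0,0,0],
  ],
)

```text
time: 10.25
tool_pos: [0.4421, -0.0001, 0.0197]
tool_rot: [0.706, -0.706, 0.039, -0.038]
contact_force: [-0.3, -0.6, -0.4]
gripper_width: 0.27
```

>>> apply_moves(
  moves=[
    [1,0,4,0,0,0,0],
    [1,0,3,0,0,0,0],
    [1,0,3,0,0,0,0],
    [1,0,2,0,0,0,0],
    [1,0,0,0,0,0,0],
  ],
)

```text
time: 10.75
tool_pos: [0.4424, -0.0002, 0.0081]
tool_rot: [0.706, -0.706, 0.039, -0.038]
contact_force: [0.5, 0.0, -0.0]
gripper_width: 0.273
```

>>> apply_moves(
  moves=[
    [1,0,2,0,0,0,0],
    [1,0,2,0,0,0,0],
    [1,0,1,0,0,0,0],
    [1,0,0,0,0,0,0],
  ],
)

```text
time: 11.15
tool_pos: [0.4426, -0.0002, 0.0033]
tool_rot: [-0.706, 0.706, -0.038, 0.038]
contact_force: [-0.3, 0.6, -0.1]
gripper_width: 0.268
```

>>> apply_moves(
  moves=[
    [1,0,1.5,0,0,0,0],
    [1,0,1.5,0,0,0,0],
    [1,0,0,0,0,0,0],
  ],
)

```text
time: 11.45
tool_pos: [0.4434, -0.0003, 0.003]
tool_rot: [-0.706, 0.706, -0.038, 0.038]
contact_force: [-8.0, 0.9, 17.3]
gripper_width: 0.273
```

It touched down at TCP 3 mm, which puts the file underside at 12 mm as computed. I'll ease the push and let go.

>>> apply_moves(
  moves=[
    [1,0,-2,0,0,0,0],
    [1,0,0,0,0,0,0],
    [-1,0,0,0,0,0,0],
    [-1,0,0,0,0,0,0],
    [-1,0,0,0,0,0,0],
    [-1,0,0,0,0,0,0],
    [-1,0,0,0,0,0,0],
    [-1,0,0,0,0,0,0],
    [-1,0,0,0,0,0,0],
    [-1,0,-10,0,0,0,0],
    [-1,0,-30,0,0,0,0],
    [-1,0,-45,0,0,0,0],
    [-1,0,-45,0,0,0,0],
    [-1,0,0,0,0,0,0],
  ],
)

```text
time: 12.85
tool_pos: [0.4476, -0.001, 0.1412]
tool_rot: [-0.705, 0.707, -0.033, 0.044]
contact_force: [0.7, 0.1, 0.0]
gripper_width: 1.001
```

Run:
```python
from h import *
s=manip.state(); w=manip.grab_frame("wrist"); f=manip.grab_frame("side")
np.save("w7T.npy",Tw(s)); cv2.imwrite("pics/w7w.png",w)
cv2.imwrite("pics/w7.png",np.hstack([cv2.resize(w[70:330,200:500],(461,400),interpolation=2),cv2.resize(f[215:305,260:350],(330,400),interpolation=2)]))
print(Tw(s),s["gripper_width"],s["contact_force"],s["time"])
```

```text
[[ 0.994   0.0147  0.1081  0.4476]
 [-0.1081 -0.0025  0.9941 -0.001 ]
 [ 0.0149 -0.9999 -0.0009  0.1412]
 [ 0.      0.      0.      1.    ]] 1.000660928171279 [0.7412 0.1089 0.0275] 12.85
```

View pics/w7.png

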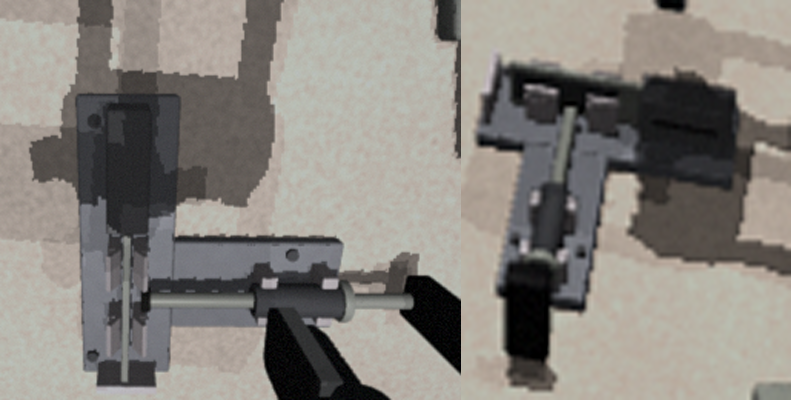

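Run:
```python
from h import *
c=manip.calibration("wrist"); T=np.load("w7T.npy")@c["T_tool_cam"]; K=c["mtx"]
j=np.load("jig.npy"); ca,sa=np.cos(j[2]),np.sin(j[2]); Ri=np.array([[ca,sa],[-sa,ca]])
def J(q,z):
    uv=np.array(q,float)/[461/300,400/260]+[200,70]-.25
    return 1000*(ray(K,T,uv,z)[:,:2]-j[:2])@Ri.T
print("strip corners (-125,-106),(-125,-44),(70,-106)\n",J([[77,95],[180,96],[82,371]],.012))
print("tip, stop corners\n",J([[124,381]],.048),J([[97,374],[155,374]],.038))
print("grip rear, front; blade start\n",J([[106,110],[151,110],[106,235],[148,235],[127,240]],.048))
```

```text
strip corners (-125,-106),(-125,-44),(70,-106)
 [[-124.5601 -104.0625]
 [-124.0567  -43.5999]
 [  69.2349 -106.9461]]
tip, stop corners
 [[ 49.2418 -76.4161]] [[ 51.671  -94.2444]
 [ 51.6104 -56.0909]]
grip rear, front; blade start
 [[-120.4667  -85.5985]
 [-120.4936  -62.2391]
 [ -50.6861  -86.5343]
 [ -50.7179  -62.7039]
 [ -47.6398  -74.6152]]
```

The file is seated. The handle runs from jig x −120 to −50 and the tip is at +49, so the origin is at about −85. The handle centre is at y −74.3, the file is level, and it is clear of the fingers. Next is the rod grip, near world (0.5365, 0.1785).

>>> apply_moves(
  moves=[
    [-1,0,0,0,0,0,0.85],
    [-1,13.8,0,37.6,0,0,0],
    [-1,13.8,0,37.6,0,0,0],
    [-1,13.8,0,37.6,0,0,0],
    [-1,13.8,0,37.6,0,0,0],
    [-1,13.8,0,37.6,0,0,0],
    [-1,0,0,0,0,0,0],
    [-1,0,0,0,0,0,0],
  ],
)

```text
time: 13.75
tool_pos: [0.5303, 0.1795, 0.1289]
tool_rot: [-0.706, 0.706, -0.045, 0.031]
contact_force: [0.3, -0.4, 0.1]
gripper_width: 1.003
```

Run:
```python
from h import *
s=manip.state(); w=manip.grab_frame("wrist"); cv2.imwrite("pics/w8.png",w); A=Tw(s); print(A)
K,T=cam("wrist",s)
m=cv2.inRange(w,(0,0,0),(45,45,45)); m[:120]=0; n,l,st,ce=cv2.connectedComponentsWithStats(m)
for i in range(1,n):
    if st[i,4]>150: print(st[i],ce[i])
P=np.array([[.5365,.1785,.092]]); print("expected grip top",proj(K,T,P))
for v in (170,185,200,215,230,245): print(v,w[v,240:330:3].mean(1).astype(int))
```

```text
[[ 0.9941 -0.0197  0.1067  0.5303]
 [-0.1067  0.0002  0.9943  0.1795]
 [-0.0196 -0.9998 -0.0019  0.1289]
 [ 0.      0.      0.      1.    ]]
[  44  120   47  151 3015] [ 65.3244 185.3224]
[102 120  13  51 220] [107.6273 144.9227]
[221 172  14  54 179] [229.1844 197.4749]
[171 195  49  20 279] [199.3656 204.3226]
[ 270  195   23   63 1312] [281.295  226.5983]
[    0   271   560   149 40826] [284.5527 373.3973]
expected grip top [[279.3395 239.6146]]
170 [68 66 69 69 66 69 66 67 63 68 72 66 70 68 70 70 67 67 70 97 91 93 98 95
 95 93 88 95 94 92]
185 [71 70 71 68 68 68 66 68 67 67 68 70 72 72 69 67 67 68 72 67 66 73 94 99
 94 97 92 91 93 92]
200 [72 67 67 71 68 69 70 71 69 71 71 23  1 12  0 12 13 43 67 68 68 68 73 73
 71 73 65 68 72 70]
215 [ 49  54  56  55  53  56  55  54  54  51  52   2   4   6   1   5   0   3
  68  71  74  73  79  98  78  95  70 176 176 173]
230 [153 141 148 143 148 152 147 154  76  71  34   4  12  10   7  12   7   6
 153 144 147 153 178 173 166 187 186 188 187 183]
245 [153 144 152 153 168 185 172 174 180 176  92  12   9   7   0  14   9  11
 173 172 173 176 174 178 175 175 172 171 173 174]
```

>>> apply_moves(
  moves=[
    [-1,0,0,0,0,0,-1.1],
    [-1,6,0,0,0,0,0],
    [-1,0,0,0,0,0,0],
    [-1,0,0,0,0,0,0],
  ],
)

```text
time: 14.2
tool_pos: [0.5378, 0.178, 0.1318]
tool_rot: [-0.706, 0.706, -0.037, 0.04]
contact_force: [1.1, 0.1, -0.3]
gripper_width: 1.003
```

```bash
python3 -c "
from h import *
print(Tw(),manip.state()['joint_vel'])"
```

```text
[[ 0.994   0.0048  0.1092  0.5378]
 [-0.1092 -0.0004  0.994   0.178 ]
 [ 0.0048 -1.      0.0001  0.1318]
 [ 0.      0.      0.      1.    ]] [0.0059 0.0016 0.0002 0.     0.0008 0.0006]
```

>>> apply_moves(
  moves=[
    [-1,0,25,0,0,0,0],
    [-1,0,25,0,0,0,0],
    [-1,0,25,0,0,0,0],
    [-1,0,15,0,0,0,0],
    [-1,0,12,0,0,0,0],
    [-1,0,0,0,0,0,0],
    [1,0,0,0,0,0,0],
    [1,0,0,0,0,0,0],
    [1,0,0,0,0,0,0],
    [1,0,0,0,0,0,0],
    [1,0,0,0,0,0,0],
    [1,0,0,0,0,0,0],
    [1,0,0,0,0,0,0],
    [1,0,0,0,0,0,0],
    [1,0,0,0,0,0,0],
  ],
)

```text
time: 15.7
tool_pos: [0.5384, 0.178, 0.0302]
tool_rot: [-0.706, 0.706, -0.037, 0.04]
contact_force: [-2.9, -3.4, 5.4]
gripper_width: 0.18
```

The rod grip is held (opening 0.18 ≈ 15.3 mm). I'll pull along tool +z, slowly.

>>> apply_moves(
  moves=[
    [1,0,0,3,0,0,0],
    [1,0,0,6,0,0,0],
    [1,0,0,6,0,0,0],
    [1,0,0,6,0,0,0],
    [1,0,0,6,0,0,0],
    [1,0,0,6,0,0,0],
    [1,0,0,6,0,0,0],
    [1,0,0,5,0,0,0],
    [1,0,0,4,0,0,0],
    [1,0,0,2,0,0,0],
    [1,0,0,0,0,0,0],
    [1,0,0,0,0,0,0],
  ],
)

```text
time: 16.9
tool_pos: [0.5439, 0.2263, 0.0302]
tool_rot: [-0.705, 0.707, -0.037, 0.04]
contact_force: [-1.4, -10.4, 6.6]
gripper_width: 0.178
```

Run:
```python
from h import *
s=manip.state(); f=manip.grab_frame("side"); w=manip.grab_frame("wrist"); cv2.imwrite("pics/w9w.png",w); cv2.imwrite("pics/w9s.png",f)
A=Tw(s); print(A,s["contact_force"],s["gripper_width"])
d=(A[:3,3]-[.5384,.178,.0302])*1000; print("travel along jig y",d@[.109,.994,0],d)
j=np.load("jig.npy"); K,T=cam("wrist",s)
a=j[2]; Rm=np.array([[np.cos(a),-np.sin(a)],[np.sin(a),np.cos(a)]])
for y in(.065,.105,.12): print(y,proj(K,T,[*(Rm@[0,y]+j[:2]),.03]))
cv2.imwrite("pics/w9.png",np.hstack([cv2.resize(w[130:290,100:360],(520,400),interpolation=2),cv2.resize(f[225:305,255:311],(280,400),interpolation=2)]))
```

```text
[[ 0.9941  0.0045  0.1088  0.5439]
 [-0.1088 -0.0038  0.9941  0.2263]
 [ 0.0049 -1.     -0.0033  0.0302]
 [ 0.      0.      0.      1.    ]] [ -1.4419 -10.3594   6.6423] 0.1775111529611729
travel along jig y 48.651172680816266 [ 5.5417 48.3371 -0.0094]
0.065 [[112.7616 249.9263]]
0.105 [[182.729  250.0492]]
0.12 [[208.9892 250.0953]]
```

View pics/w9.png

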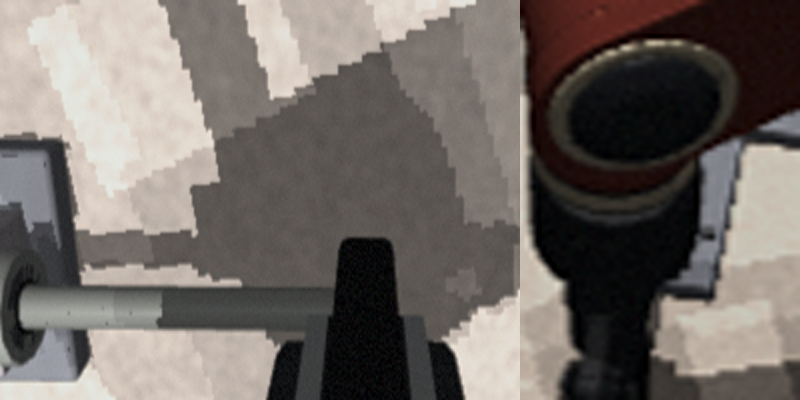

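The rod is pulled out. The dark ring shows just at the collar's mouth, at about (20,310) in the crop. The TCP has travelled 48.65 mm and the pull is 10.4 N, against about 10.5 N expected at the mark. I'll add 1 mm, hold, and check numerically; the 12 views are used up.

>>> apply_moves(
  moves=[
    [1,0,0,1,0,0,0],
    [1,0,0,0,0,0,0],
    [1,0,0,0,0,0,0],
    [1,0,0,0,0,0,0],
    [1,0,0,0,0,0,0],
    [1,0,0,0,0,0,0],
    [1,0,0,0,0,0,0],
    [1,0,0,0,0,0,0],
    [1,0,0,0,0,0,0],
    [1,0,0,0,0,0,0],
    [1,0,0,0,0,0,0],
    [1,0,0,0,0,0,0],
  ],
)

```text
time: 18.2
tool_pos: [0.544, 0.2272, 0.0302]
tool_rot: [-0.705, 0.707, -0.037, 0.04]
contact_force: [-1.8, -9.2, 6.5]
gripper_width: 0.18
```

Run:
```python
from h import *
s=manip.state(); w=manip.grab_frame("wrist"); A=Tw(s); t=manip.grab_frame("top"); cv2.imwrite("pics/top_end.png",t)
d=(A[:3,3]-[.5384,.178,.0302])*1000; print("travel",d@[.109,.994,0],s["contact_force"],s["gripper_width"],s["time"])
K,T=cam("wrist",s); j=np.load("jig.npy"); a=j[2]; Rm=np.array([[np.cos(a),-np.sin(a)],[np.sin(a),np.cos(a)]])
def J(uv,z): return (ray(K,T,uv,z)[:,:2]-j[:2])@Rm*1000
print("pix of mouth",proj(K,T,[*(Rm@[0,.065]+j[:2]),.03]),"inner grip edge for 50mm z30,z92",[proj(K,T,[*(Rm@[0,.155]+j[:2]),z]) for z in(.03,.092)])
r=w[254].mean(1).astype(int); print("row254 u90..125",r[90:125]); print("u250..285",r[250:285])
for v in(245,248,251,257,260,263,266): print(v,w[v,95:125].mean(1).astype(int))
```

```text
travel 49.51043751897206 [-1.7666 -9.2404  6.4734] 0.17967078446019244 18.2
pix of mouth [[111.2577 249.9376]] inner grip edge for 50mm z30,z92 [array([[268.8032, 250.2101]]), array([[261.6614, 322.6288]])]
row254 u90..125 [181 180 177 159 159 162 161 150  94  48  51  46  41  38  34  29  22  27
  45 106 160 161 158 158 157 158 160 160 160 162 161 161 161 159 159]
u250..285 [76 77 79 77 78 76 75 78 79 79 77 77 77 77 77 76 41 15  6  6  6  0 13  3
 11  8 14 13 17  3  0 13  2  6  0]
245 [130 127 127 129 106  59  49  47  53  51  48  45  41  16  14   9  36  61
  77  76  75  74  77  78  73  77  74  74  75  76]
248 [140 135 136 131  80  52  49  52  50  50  48  35  13  17  33  85 118 119
 114 115 113 114 116 114 114 116 111 116 114 114]
251 [148 148 146 126  65  51  49  51  49  47  45  22  17  31  83 141 142 142
 142 141 144 141 144 141 142 139 141 141 144 140]
257 [184 184 171 109  53  47  49  37  22  27  25  19  25  24  79 156 161 157
 156 156 158 157 158 159 158 160 158 158 156 159]
260 [178 181 177 148  69  50  47  36  23  28  45  43  16  15  12  50 101 129
 131 129 130 129 134 133 133 131 131 135 138 136]
263 [184 186 181 168  84  51  49  48  47  39  47  38  39  28  15  13  24  19
  20  24  39  49  50  45  52  84 142 159 159 154]
266 [177 177 182 177 139  72  49  50  46  48  38  22  23  20  31  36  51  49
  50  52  49  46  46  59 107 158 164 161 159 159]
```

The checks agree: the TCP has travelled 49.5 mm, and the distance from mouth to grip face is about 157 px, against 157.5 px predicted for a 50 mm pull. The rod is steady, so I'm handing in.

```bash
python3 -c "
from h import *
s=manip.state(); print(s['time'],s['joint_vel'],s['contact_force'],s['gripper_width']); print(manip.job_done())"
```

```text
18.3 [ 0.0006  0.0007  0.0006  0.001  -0.0007 -0.0022] [ -1.4708 -10.378    6.8656] 0.1773346980556461
the job is handed in; nothing more can be done
None
```

I stood the grey file in the jig's slot and let go of it. I then pulled the plunger rod out to its ring mark and handed the job in, at 18.3 s, while holding it there.

**File:** after release, the wrist picture put its origin near jig x −85 mm, with the blade tip at +49 mm. It lay within about 1.5 mm of the slot line across and about 1° along it. The file touched down at the height expected for resting on the base.

**Rod:**
- The tool has travelled 49.5 mm from home, with a steady pull of 9–10 N (about 10.5 N expected at the mark) and the arm at rest.
- In the wrist picture, the distance from barrel mouth to grip fits a 50 mm pull, and the dark ring shows at the mouth.

**What disagreed or went unchecked:**
- **Finger length:** the fingers ended about 42 mm higher than `tcp_to_tips` says. My first grasp shut on air above the file, and I corrected it from the pictures.
- **Jig position:** the wrist and top cameras differed by about 3 mm across the slot, and the wrist camera read about 2 mm to +y.
- **Final look:** I had used up my pictures, so I did not look at the file or the other things on the bench again after pulling the rod. Nothing in the forces or the path suggested they were touched.

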